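# Lower the telescoping kitchen-roll holder

## Task

The two empty kitchen-roll holders are kept collapsed when not in use, but one still has its post pulled up. Press the sprung button on top of that taller post to release it, push the post all the way down to its lower hole and let go, so that the button pops back up and the post is locked low like the other one. Leave the already lowered holder, the pepper mill and the salt shaker as they are.

Things in the scene. Friction and masses are not known exactly. Their poses are not given: they have to be found in the camera images.
- tall_holder: Holder to lower: round steel foot 130 mm across stuck to the worktop, upright steel outer tube 34 mm across, two holes in its front (-x), black collar 41 mm across with its top at 170 mm. A 23 mm tube slides in it and carries a black round head (44 mm across, 22 mm high) with a bare-metal round button (25 mm across) standing 14 mm proud in its centre. Origin: centre of the foot's underside, z up.
- tall_holder_button_top (a point): Centre of the top of that button, straight above the foot's centre. Height above the worktop: 277 mm with the post fully up (273 to 277 at the start), 207 mm with the post fully down and the button up, 199 mm with the post fully down and the button held in. Press it straight down with shut fingertips.
- tall_holder_post (a joint): Its sliding post, m: 0 = fully up, grows downward, 0.070 = fully down on its stop. A spring pin locks it in the upper hole (0 to 0.004) or, anywhere from 0.060 to 0.070, in the longer lower hole. Once freed it does not fall: friction holds it, and about 4 to 8 N slides it down.
- tall_holder_button (a joint): Its button, m into the post: 0 = up (locked in a hole), 0.008 = fully in. Spring: 2 N at first, 6 N fully in. From 0.0065 on, it has drawn the pin out of the hole, and pushing on slides the post down. Let go between the holes it stays sunk at about 0.006; over the lower hole it pops back to 0.
- low_holder: The identical holder that is already lowered; origin at the centre of the foot's underside, z up. Its button top is 207 to 215 mm above the worktop.
- low_holder_post (a joint): Post of the already lowered holder, m, same meaning; 0.062 to 0.070.
- low_holder_button (a joint): Button of the already lowered holder, m, same meaning; 0.
- pepper_mill: Loose dark wooden pepper mill, 58 mm across, 170 mm tall, standing between the two holders; origin at the centre of its underside, z up.
- salt_shaker: Loose glass salt shaker with a grey top, 44 mm across, 90 mm tall, standing between the two holders farther from the robot; origin at the centre of its underside, z up.

How it is judged:
On the way:
1. the button of the raised post is pressed in (6 mm or more), freeing the post (value of joint tall_holder_button above 0.006 m), for 0.05 s.
At the end, for the whole second after the job is handed in: The post that was up is within 12 mm of fully down, its button is back up (within 2 mm), so its pin sits in the lower hole; the other holder's post is likewise down and its button up (value of joint each of tall_holder_post, low_holder_post above 0.058 m and value of joint each of tall_holder_button, low_holder_button below 0.002 m); the robot touches nothing.
It fails at once if the button of the already lowered holder is pressed in by more than 4 mm (value of joint low_holder_button above 0.004 m).
It fails at once if the pepper mill is pushed more than 30 mm or tipped over (distance of pepper_mill from where it was at the start of the episode above 0.03 m or angle between pepper_mill's own z axis and vertical above 0.5 rad).
It fails at once if the salt shaker is pushed more than 30 mm or tipped over (distance of salt_shaker from where it was at the start of the episode above 0.03 m or angle between salt_shaker's own z axis and vertical above 0.5 rad).
It also fails if it takes over 24 s, if anything falls off the work surface, if the arm or the gripper's body presses on something with over 40 N, if the wrist force passes 120 N, or if a joint passes its speed limit or range.

## Robot

A 6-joint arm with a two-finger parallel gripper is mounted at the origin on a cart in front of the work surface, level with it; the furniture and walls round the work are solid. World frame = base frame: x ahead of the robot, y to its left, z up, the work surface at z = 0. Lengths are in m, angles in rad, forces in N, time in s.
With the tool pointing down it reaches from about 0.275 to 0.85 m from the base axis. Payload 5.2 kg.
Tool frame: the origin (TCP) lies at the very end of the fingers, on their centre line; the grasp point (between the pads) lies 19 mm behind it; z points along the fingers, y is the line along which they close (so a half turn about z gives the same grasp; the last joint's range is limited). The gripper opens to 85 mm and grips with 20 to 120 N. Pads are 22 mm wide; open, the fingers measure 114 mm over their backs; the gripper's body (76 mm by 85 mm) begins 54 mm behind the grasp point. The pads swing forward as they close: fully open they stand 13 mm farther back than shut.
Start: joints at [-1.381, 0.259, 1.535, -0, 1.348, -0.203], TCP at [0.211, -0.508, 0.231] pointing down, gripper open.
Joint ranges: [-3.14, 3.14], [-0.91, 2.08], [0.19, 2.58], [-1.22, 4.36], [0.22, 2.71], [-3.12, 3.12]. Speed limits (rad/s): [2.57, 2.57, 3.14, 3.14, 3.14, 3.14].

## Interface

Orientations are given as a 3x3 rotation matrix whose columns are the frame's x, y, z axes.
In Python, from workcell import r, camrig, monitor, sign_off gives the robot as it stands (r), with the cameras (camrig), the job as plain functions and the readings (monitor).
- The arm moves only by the tool advance, called after ">>>" as a command line: name --argument value ..., lists and objects as JSON in quotes. Schema: {"type":"object","properties":{"rows":{"type":"array","items":{"type":"object","properties":{"finger_gap":{"type":"number"},"sx":{"type":"number"},"sy":{"type":"number"},"sz":{"type":"number"},"spin":{"type":"number"}},"additionalProperties":false,"required":["finger_gap"]},"minItems":1,"maxItems":5},"squeeze":{"type":"number"},"only":{"type":"string"},"quiet":{"type":"boolean"},"lines":{"type":"string"}},"required":["rows"],"additionalProperties":false}. rows is a list of rows, 1 to 5 of them, each an object with the fields finger_gap (the finger opening in m), sx, sy, sz (the shift in shares of the most that a row can go, 1 being 62.5 mm), spin (a turn about the tool's z in normalised numbers (1 is 4 rad)); a field left out counts as zero (the opening has to be given); each row shifts and turns the commanded pose from where the row before left it, along the tool's axes as they then stand; what a row does not reach is not made up. A row lasts 1/8 s, in which the tool goes at most 0.0625 m and 0.188 rad, less where a joint would pass 70% of its speed; a pose out of reach is approached as far as the arm can. The fingers move at their own pace and stop on an object; squeeze is the grip in N (left out, the last holds). Time passes only in rows, so rows that do not move let the fingers close. The tool returns the time, the measured TCP pose, the force, the opening and the grip force at its end. only (a regular expression) keeps the lines of the reply that match it, lines (a string "A,B") keeps lines A to B, and quiet returns only ok. No shift or turn number may pass 1 either way. Input that does not fit is refused with a message, and nothing moves.
- monitor.get_obs(): the state, without advancing time (a new reading comes with each control period).
- camrig.grab_frame(name): name is "scene" or "top" or "wrist"; returns a dict with "frame" (480x640x3 uint8, red, green, blue), "fov_y" (degrees; the focal length in pixels is half the picture's height over the tangent of half this angle, whatever the lens; pixels are square), "cx", "cy" (the principal point, pixels), "k1" (the pictures are not rectified: a ray, as slopes to the right and down, at radius r is drawn at 1 + k1 r^2 times it, then the intrinsics apply), "extrinsics" (4x4, takes a point from world to camera coordinates); the wrist camera has in their place "mount" (4x4, takes a point from camera to tool coordinates, whose origin is the TCP and whose axes are the flange's). Camera axes: x right, y down, z forward; pixel columns grow to the right and rows downward; lengths in m; the calibration is good to about 2 mm. A picture is of the moment at which its call begins: read the wrist's pose just before it. There is no depth.
- sign_off(): hands the job in; it is judged then, once.
The state is a dict: "time": time; "joint_positions": joint angles; "joint_velocities": joint speeds; "joint_torque": joint torques, N m; "tool_pos": TCP position; "eef_rot": TCP orientation; "ft_force": force on the tool from outside, world axes, zero at the start; "wrist_torque": the same for the moment, N m; "width": finger opening in m; "grip_force": force on a finger pad.
Only numpy, scipy, OpenCV 4.12 (cv2) and the standard library are available. Lean on these libraries where they do the work, as an engineer would, in place of code of your own. Each camera call takes 0.05 s, during which the arm holds its last target. There are 200 camera calls.

## Working session

There is one attempt and no reset: what is moved stays moved. The work goes in short steps, Python scripts to look and compute and a tool call to move; the robot and the scene stay as the last step left them, time stands still between calls to the robot, and variables do not carry over. Pictures are saved under pics/ and viewed, at most 10 in all, crops included, and the job is handed in when it is done.

```bash
mkdir -p pics; ls
```

Run:
```python
from workcell import r, camrig, monitor, sign_off
import cv2,pickle,numpy as np
d={}
o=monitor.get_obs(); print(o["time"],o["tool_pos"],np.round(o["eef_rot"],3),o["width"])
for n in("scene","top"):
    f=camrig.grab_frame(n); d[n]=f; cv2.imwrite(f"pics/{n}0.png",f["frame"][:,:,::-1]); print(n,f["fov_y"],f["cx"],f["cy"],f["k1"],np.round(f["extrinsics"],3))
pickle.dump(d,open("f0.pkl","wb"))
```

```text
pics
workcell.py
0.0 [ 0.21043362 -0.50755526  0.23044637] [[ 0.924  0.383 -0.   ]
 [ 0.383 -0.924  0.002]
 [ 0.    -0.002 -1.   ]] 0.08532908462027118
scene 43.93664544977349 304.9698176480863 246.93126223288058 -0.20329521995208266 [[-0.618 -0.786 -0.024  0.343]
 [-0.385  0.329 -0.862  0.362]
 [ 0.686 -0.524 -0.506  0.879]
 [ 0.     0.     0.     1.   ]]
top 50.67404328708004 311.72310881014863 238.80107945555127 -0.13426877416760377 [[-0.163 -0.987 -0.004  0.071]
 [-0.965  0.161 -0.209  0.553]
 [ 0.207 -0.03  -0.978  1.089]
 [ 0.     0.     0.     1.   ]]
```

View pics/scene0.png

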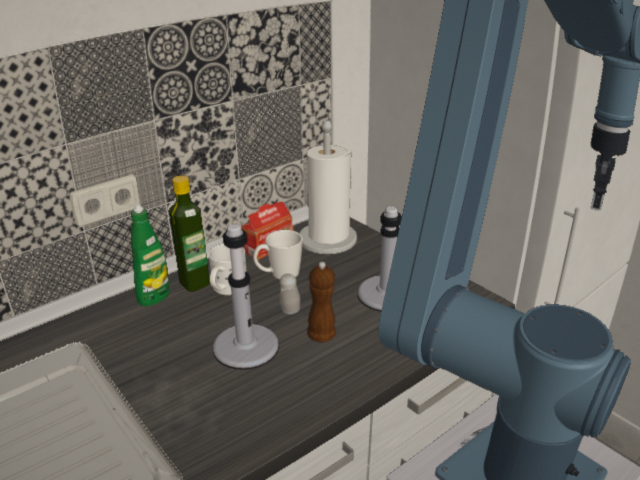

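View pics/top0.png

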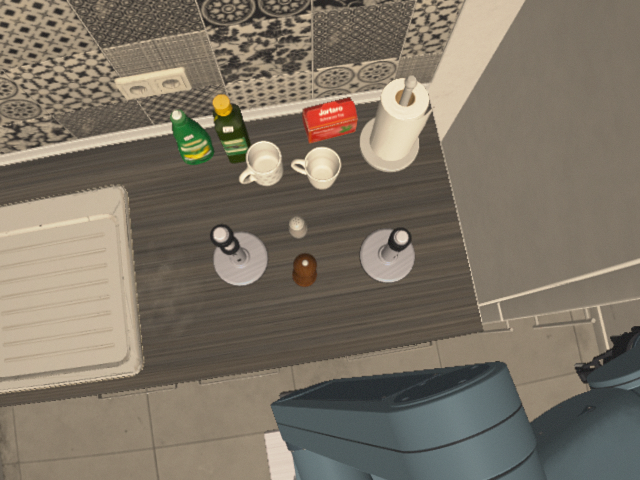

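The left holder is the tall one, with its button at about scene (236,229) and top (221,233). The low holder's button is at scene (390,211) and top (400,236). The pepper mill and salt shaker stand between them. Next I'll measure with masks.

Create h.py:
```python
import numpy as np,cv2,pickle
def ray(f,u,v):
    F=240/np.tan(np.radians(f["fov_y"]/2)); d=np.array([(u-f["cx"])/F,(v-f["cy"])/F]); s=d.copy()
    for _ in range(20): s=d/(1+f["k1"]*(s@s))
    E=f["extrinsics"]; R,t=E[:3,:3],E[:3,3]; w=R.T@np.r_[s,1]
    return -R.T@t, w/np.linalg.norm(w)
def plane(f,u,v,z):
    c,d=ray(f,u,v); return c+d*(z-c[2])/d[2]
def proj(f,p):
    E=f["extrinsics"]; q=E[:3,:3]@p+E[:3,3]; s=q[:2]/q[2]; F=240/np.tan(np.radians(f["fov_y"]/2))
    return s*(1+f["k1"]*(s@s))*F+[f["cx"],f["cy"]]
def tri(a,b):
    (c,d),(e,g)=a,b; s=np.linalg.lstsq(np.c_[d,-g],e-c,rcond=None)[0]
    p,q=c+s[0]*d,e+s[1]*g; return (p+q)/2,np.linalg.norm(p-q)
```

Run:
```python
from h import *
d=pickle.load(open("f0.pkl","rb"))
def big(n,u,v,w=28):
    return cv2.resize(d[n]["frame"][v-w:v+w,u-w:u+w,::-1],(390,390),interpolation=cv2.INTER_NEAREST)
cv2.imwrite("pics/crop.png",np.hstack([big("scene",236,236),big("top",224,238)]))
# foot: bright blobs
for n,bx in(("scene",[(205,315,285,372)]),("top",[(205,225,275,292),(352,222,422,290)])):
  for (x0,y0,x1,y1) in bx:
    h=cv2.cvtColor(d[n]["frame"],cv2.COLOR_RGB2HSV)[y0:y1,x0:x1]
    m=((h[...,2]>120)).astype(np.uint8)
    c=max(cv2.findContours(m,0,1)[0],key=cv2.contourArea); c=cv2.convexHull(c)
    e=cv2.fitEllipse(c); print(n,e[0][0]+x0,e[0][1]+y0,e[1],plane(d[n],e[0][0]+x0,e[0][1]+y0,.008))
print(tri(ray(d["scene"],236,229),ray(d["top"],220.5,232)), tri(ray(d["scene"],390,211),ray(d["top"],401,235)))
print("mill foot/top",plane(d["scene"],322,265,.165),plane(d["top"],305,264,.165),"salt",plane(d["top"],297,222,.09))
```

```text
scene 245.3029899597168 341.79888916015625 (52.663944244384766, 61.928382873535156) [0.5581201  0.14883352 0.008     ]
top 240.06604766845703 258.67370986938477 (52.712989807128906, 54.307579040527344) [0.54875023 0.15208657 0.008     ]
top 387.0964813232422 255.5519027709961 (52.808345794677734, 54.54603576660156) [ 0.49928229 -0.19067751  0.008     ]
(array([0.55290354, 0.14968191, 0.26748871]), np.float64(0.003030037290417775)) (array([ 0.50487813, -0.19071722,  0.20780156]), np.float64(0.0007578418468201072))
mill foot/top [0.48799057 0.00634351 0.165     ] [0.48569623 0.00468739 0.165     ] salt [0.5938341  0.00635329 0.09      ]
```

View pics/crop.png

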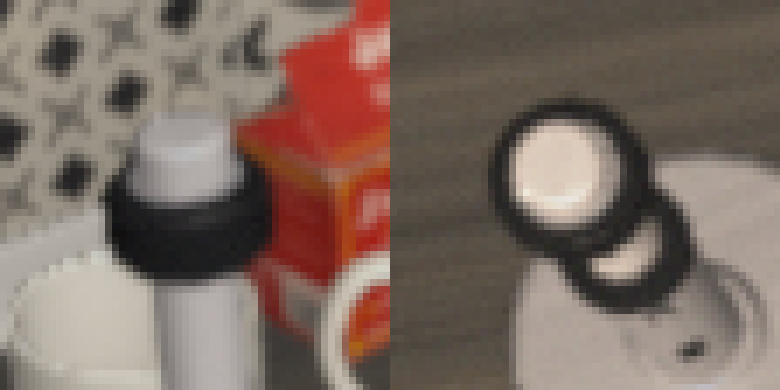

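The crop shows the button top's centre at scene (234.6,227.0) and top (219.4,232.4), with the black head around it.

Run:
```python
from h import *
d=pickle.load(open("f0.pkl","rb"))
print(tri(ray(d["scene"],234.6,227),ray(d["top"],219.4,232.4)),plane(d["scene"],234.6,227,.275),plane(d["top"],219.4,232.4,.275))
R=np.array([[.924,.383,0],[.383,-.924,.002],[0,-.002,-1]])
for t in([.210,-.508,.38],[.551,.150,.38]): print(R.T@(np.array(t)-[.2104,-.5076,.2304]))
```

```text
(array([0.55181512, 0.1517662 , 0.27246807]), np.float64(0.0012358004408384027)) [0.54705441 0.1538105  0.275     ] [0.55157917 0.1518735  0.275     ]
[-5.228000e-04 -8.280000e-05 -1.496008e-01]
[ 0.5665752 -0.4774718 -0.1482848]
```

The button top triangulates to about (0.551, 0.152, 0.272), which agrees with the foot centre (0.549–0.558, 0.149–0.152) and the expected height of 273–277 mm. I'll move clear of the tall cabinet first, then go over.

The manual's scale: shifts go in shares of 62.5 mm and turns go in shares of 4 rad. Converting my numbers, -0.0417 m is -0.6672, 0.03 m is 0.48.

>>> advance --rows '[{"finger_gap": 0, "sx": 0.48, "sy": -0.6672, "sz": -0.2672}, {"finger_gap": 0, "sx": 0.48, "sy": -0.6672, "sz": -0.2672}, {"finger_gap": 0, "sx": 0.48, "sy": -0.6672, "sz": -0.2672}, {"finger_gap": 0, "sx": 0.48, "sy": -0.6672, "sz": -0.2672}, {"finger_gap": 0, "sx": 0.48, "sy": -0.6672, "sz": -0.2672}]' --squeeze 30

```text
time: 0.72
tool_pos: [0.2693, -0.2562, 0.315]
eef_rot: [[0.924, 0.382, 0.0], [0.382, -0.924, 0.001], [0.0, -0.001, -1.0]]
ft_force: [1.0, 0.8, -0.1]
width: 0.0005
grip_force: 0.0
```

>>> advance --rows '[{"finger_gap": 0, "sx": 0.48, "sy": -0.6672, "sz": -0.2672}, {"finger_gap": 0, "sx": 0.776, "sy": -0.456}, {"finger_gap": 0, "sx": 0.776, "sy": -0.456}, {"finger_gap": 0, "sx": 0.776, "sy": -0.456}, {"finger_gap": 0}]'

```text
time: 1.35
tool_pos: [0.3839, -0.0698, 0.3312]
eef_rot: [[0.921, 0.39, -0.0], [0.39, -0.921, 0.001], [0.0, -0.001, -1.0]]
ft_force: [-1.2, 0.4, 0.3]
width: -0.0003
grip_force: 0.0
```

Scaled: 0.0478 m is 0.7648, -0.0282 m is -0.4512.

>>> advance --rows '[{"finger_gap": 0, "sx": 0.7648, "sy": -0.4512}, {"finger_gap": 0, "sx": 0.7648, "sy": -0.4512}, {"finger_gap": 0, "sx": 0.7648, "sy": -0.4512}, {"finger_gap": 0, "sx": 0.7648, "sy": -0.4512}, {"finger_gap": 0, "sx": 0.7648, "sy": -0.4512}]'

```text
time: 1.98
tool_pos: [0.5506, 0.1482, 0.3312]
eef_rot: [[0.924, 0.381, -0.001], [0.381, -0.924, -0.001], [-0.001, 0.001, -1.0]]
ft_force: [0.4, -1.0, 0.1]
width: 0.0003
grip_force: 0.0
```

>>> advance --rows '[{"finger_gap": 0}, {"finger_gap": 0}]'

```text
time: 2.22
tool_pos: [0.5492, 0.147, 0.3308]
eef_rot: [[0.924, 0.382, -0.002], [0.382, -0.924, -0.001], [-0.002, 0.0, -1.0]]
ft_force: [-0.6, 0.4, -0.5]
width: -0.0001
grip_force: 0.0
```

Run:
```python
from workcell import r, camrig, monitor, sign_off
import cv2,pickle
from h import *
o=monitor.get_obs(); d={n:camrig.grab_frame(n) for n in("scene","top","wrist")}
print(o["tool_pos"],o["eef_rot"],o["ft_force"],d["wrist"]["mount"],d["wrist"]["fov_y"])
pickle.dump((o,d),open("f1.pkl","wb"))
s,t,w=[d[n]["frame"][:,:,::-1] for n in("scene","top","wrist")]
c=lambda i,u,v,k:cv2.resize(i[v-k:v+k,u-k:u+k],(400,400))
cv2.imwrite("pics/a.png",np.hstack([c(s,236,220,50),cv2.resize(w,(400,300),interpolation=3) if 0 else cv2.copyMakeBorder(cv2.resize(w,(400,300)),0,100,0,0,0)]))
```

```text
[0.54923288 0.14695938 0.33083695] [[ 9.24096520e-01  3.82154689e-01 -1.84820289e-03]
 [ 3.82153526e-01 -9.24098350e-01 -9.59674170e-04]
 [-2.07466522e-03  1.80534310e-04 -9.99997832e-01]] [-0.61681969  0.38833776 -0.50101524] [[ 8.78149694e-05 -9.63585171e-01 -2.67401590e-01  6.64235354e-02]
 [ 9.99999870e-01  2.18803699e-04 -4.60060997e-04 -5.63208625e-04]
 [ 5.01816412e-04 -2.67401515e-01  9.63585065e-01 -1.42113859e-01]
 [ 0.00000000e+00  0.00000000e+00  0.00000000e+00  1.00000000e+00]] 58.43823415426127
```

View pics/a.png

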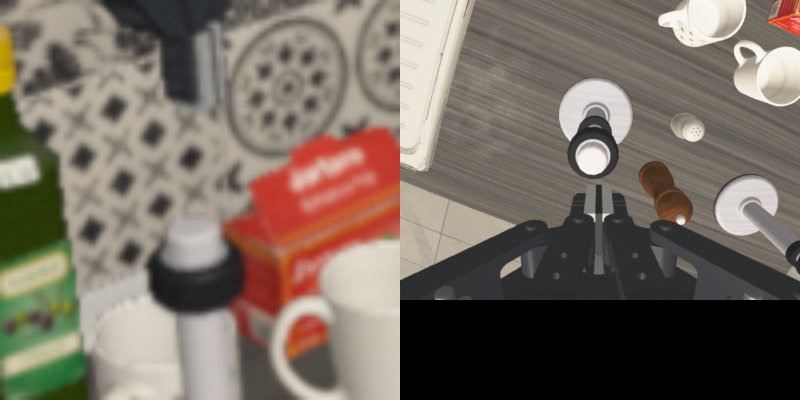

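The wrist view shows the button at about full-size pixel (309,250), just ahead of the shut fingertips. I'll cast that pixel at z=0.274 as a check.

Run:
```python
from h import *
o,d=pickle.load(open("f1.pkl","rb")); f=d["wrist"]
T=np.eye(4); T[:3,:3]=o["eef_rot"]; T[:3,3]=o["tool_pos"]; f["extrinsics"]=np.linalg.inv(T@f["mount"])
g=cv2.cvtColor(f["frame"],cv2.COLOR_RGB2GRAY); m=(g>200).astype(np.uint8)[205:285,275:345]
c=max(cv2.findContours(m,0,1)[0],key=cv2.contourArea); (u,v),rad=cv2.minEnclosingCircle(c);u+=275;v+=205
M=cv2.boundingRect(c); print(u,v,rad,M, proj(f,np.array([.551,.1515,.274])))
p=plane(f,u,v,.274); print(p, tri(ray(f,u,v),ray(d["top"],219.4,232.4)))
for t in (p,np.array([.551,.1515,.274])): print(o["eef_rot"].T@(t-o["tool_pos"]))
```

```text
308.0817222595215 250.88410186767578 28.181364059448242 (6, 18, 55, 57) [311.73169048 259.9046495 ]
[0.55455681 0.15486105 0.274     ] (array([0.5531199 , 0.15363455, 0.26781797]), np.float64(0.0014599736675189605))
[ 0.0080574  -0.00527762  0.05681941]
[ 0.00348612 -0.00353092  0.05682921]
```

The estimates agree within 3 mm, so I'll aim at (0.552, 0.153).

Scaled: 0.022 m is 0.352, 0.0055 m is 0.088.

>>> advance --rows '[{"finger_gap": 0, "sx": 0.088, "sy": -0.072, "sz": 0.32}, {"finger_gap": 0, "sz": 0.352}, {"finger_gap": 0, "sz": 0.096}, {"finger_gap": 0, "sz": 0.096}, {"finger_gap": 0, "sz": 0.096}]'

```text
time: 3.0
tool_pos: [0.5533, 0.1543, 0.2723]
eef_rot: [[0.924, 0.382, 0.002], [0.382, -0.924, -0.0], [0.002, 0.001, -1.0]]
ft_force: [-1.1, -1.7, 3.0]
width: -0.0001
grip_force: 1.4
```

>>> advance --rows '[{"finger_gap": 0}]'

```text
time: 3.12
tool_pos: [0.5533, 0.1543, 0.2721]
eef_rot: [[0.924, 0.383, 0.001], [0.383, -0.924, -0.0], [0.001, 0.001, -1.0]]
ft_force: [0.3, -0.8, 3.0]
width: -0.0001
grip_force: 1.4
```

Contact at 3 N, so the button is starting to go in. I'll keep pressing straight down.

Scaled: 0.008 m is 0.128, 0.006 m is 0.096.

>>> advance --rows '[{"finger_gap": 0, "sz": 0.08}, {"finger_gap": 0, "sz": 0.08}, {"finger_gap": 0, "sz": 0.096}, {"finger_gap": 0, "sz": 0.128}, {"finger_gap": 0, "sz": 0.128}]'

```text
time: 3.75
tool_pos: [0.5534, 0.1544, 0.2399]
eef_rot: [[0.924, 0.383, 0.002], [0.383, -0.924, -0.0], [0.001, 0.001, -1.0]]
ft_force: [-1.1, -2.5, 6.2]
width: -0.0001
grip_force: 3.1
```

>>> advance --rows '[{"finger_gap": 0, "sz": 0.128}, {"finger_gap": 0, "sz": 0.128}, {"finger_gap": 0, "sz": 0.128}, {"finger_gap": 0, "sz": 0.096}, {"finger_gap": 0}]'

```text
time: 4.38
tool_pos: [0.5534, 0.1544, 0.2094]
eef_rot: [[0.924, 0.383, 0.001], [0.383, -0.924, -0.0], [0.001, 0.001, -1.0]]
ft_force: [0.9, -1.9, 3.6]
width: -0.0004
grip_force: 2.0
```

Scaled: 0.004 m is 0.064, 0.003 m is 0.048.

>>> advance --rows '[{"finger_gap": 0, "sz": 0.064}, {"finger_gap": 0, "sz": 0.048}, {"finger_gap": 0, "sz": 0.032}, {"finger_gap": 0, "sz": 0.016}, {"finger_gap": 0}]'

```text
time: 5.0
tool_pos: [0.5533, 0.1545, 0.1997]
eef_rot: [[0.924, 0.383, 0.001], [0.383, -0.924, -0.0], [0.001, 0.001, -1.0]]
ft_force: [1.7, -3.5, 5.0]
width: 0.0002
grip_force: 2.7
```

Scaled: 0.002 m is 0.032.

>>> advance --rows '[{"finger_gap": 0, "sz": 0.032}, {"finger_gap": 0}]'

```text
time: 5.25
tool_pos: [0.5534, 0.1545, 0.1989]
eef_rot: [[0.924, 0.383, 0.002], [0.383, -0.924, -0.0], [0.002, 0.001, -1.0]]
ft_force: [-0.6, -3.0, 10.9]
width: 0.0002
grip_force: 5.7
```

>>> advance --rows '[{"finger_gap": 0, "sz": -0.32}, {"finger_gap": 0, "sz": -0.64}, {"finger_gap": 0, "sz": -0.8}, {"finger_gap": 0, "sz": -0.48}, {"finger_gap": 0}]'

```text
time: 5.88
tool_pos: [0.5533, 0.1554, 0.3393]
eef_rot: [[0.924, 0.383, 0.003], [0.383, -0.924, 0.001], [0.003, -0.0, -1.0]]
ft_force: [1.4, -0.2, -0.7]
width: 0.0001
grip_force: 0.0
```

Run:
```python
from workcell import r, camrig, monitor, sign_off
import cv2
from h import *
o=monitor.get_obs(); d={n:camrig.grab_frame(n) for n in("scene","wrist")}
T=np.eye(4); T[:3,:3]=o["eef_rot"]; T[:3,3]=o["tool_pos"]; d["wrist"]["extrinsics"]=np.linalg.inv(T@d["wrist"]["mount"])
s,w=[d[n]["frame"][:,:,::-1] for n in d]
print(o["ft_force"],proj(d["scene"],np.array([.553,.153,.207])),proj(d["scene"],np.array([.553,.153,.201])))
pickle.dump((o,d),open("f2.pkl","wb"))
cv2.imwrite("pics/b.png",np.hstack([cv2.resize(s[220:300,200:280],(400,400),interpolation=0),cv2.copyMakeBorder(cv2.resize(w,(400,300)),0,100,0,0,0)]))
```

```text
[ 1.35630554 -0.20715847 -0.71476026] [236.36337215 258.70357544] [236.63849214 261.52073753]
```

View pics/b.png

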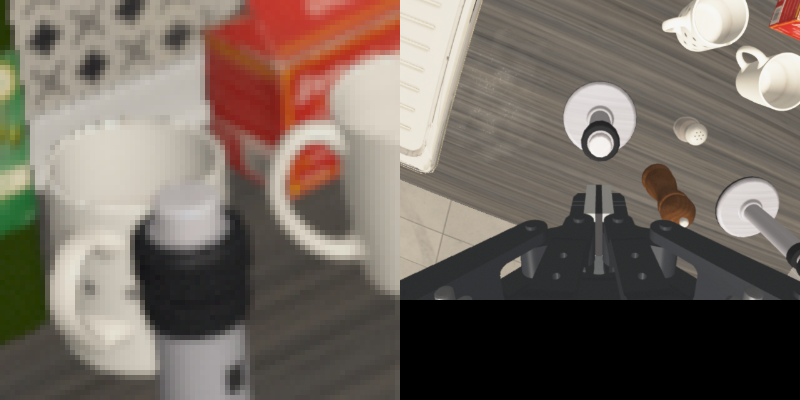

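The button top is at scene row 258. That matches the popped-up prediction of 258.7 rather than a sunken 261.5, and the head sits on the collar. The post met its stop at z=0.199, and the mill and shaker are undisturbed.

```bash
python3 -c "
from workcell import r, camrig, monitor, sign_off
print(sign_off())"
```

```text
the job is handed in; nothing more can be done
None
```

The raised post is pushed down to its stop and its button has popped back up; the arm is clear, the other items were left alone, and the job is handed in (no verdict was returned).

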